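# Lock painted battens in the rack and prove the keeper holds

### The job

One of the three striped battens has slid part-way out of the painting rack: push it fully home against the end stop while the keeper bar is still open. Then swing the keeper bar shut by its red handle, gently enough to feel it snap into its hidden sprung catch and not to push it through, and let go so that it rests there. Finally prove it with a light steady tug on the handle in the opening direction until you feel the catch hold, and let go again, leaving the bar in its catch and all three battens home, with the tin, brush and cup undisturbed.

Things in the scene. Friction and masses are not known exactly. Their poses are not given: they have to be found in the camera images.
- rack: Painting rack, fixed to the table: plywood base 320 x 290 x 8 mm with three parallel lanes. Origin: on the table under the middle lane. Rack x runs across the lanes, y along them to the end stop, z up. Base spans x -135..185, y -180..110 mm. Lanes: centres x -52, 0, 52, 46 mm wide, between ribs 6 mm thick, tops 28 mm above the table, y -60..95; open towards -y.
- slat_a: Wooden batten 40 wide x 180 long x 24 mm thick, green stripe on top, 60 to 130 g, lying in a lane. Origin: centre of its underside, length along its y. Home: origin at rack y 5, z 8 mm, its open end at rack y -85, well clear of the shut keeper, so the keeper does not push it home. At the start one of the three sticks out 35 to 65 mm to -y, in any lane; it slides easily.
- slat_b: A batten like slat_a.
- slat_c: A batten like slat_a.
- keeper (a joint): Keeper angle (rad): 0 with the bar along rack x, grows opening, clockwise from above; starts 1.3 to 1.6. Turns easily, stays put; rigid stop at -0.12. The catch's hidden nose sits at an angle between 0.02 and 0.18, new each time: from 0.09 before it the bar resists (about 12 N at the handle), beyond 0.04 before it the bar snaps in. Pushed past it with 12 N, the bar leaves by the far side.
- keeper_handle (a point): Centre of the top of the keeper's red handle: an upright round post 24 mm in diameter, from 37 to 90 mm above the table, 155 mm from the hinge axis. Its x axis points along the bar away from the hinge.
- keeper_hinge (a point): Point on the keeper's vertical hinge axis (rack x -100, y -110 mm), 27 mm above the table. The aluminium bar runs from it, 16 mm wide, 17 to 37 mm above the table, with two round lobes at its tip, 205 mm out. Shut, the bar crosses the lanes' open ends.
- tin: Bystander: closed paint tin with red label, 84 mm in diameter, 100 mm high. Origin: centre of its underside.
- brush: Bystander: flat brush with blue handle, 190 mm long, lying on the table. Origin: under its middle, its length along its own x.
- cup: Bystander: white plastic cup, 76 mm in diameter at the rim, 90 mm high. Origin: centre of its underside.
- rack_stop (a point): Middle of the foot of the end stop's face (rack x 0, y 95, z 8 mm), axes as the rack's. The battens are home when they touch this wooden face; its top is 38 mm above the table.
- catch: The keeper's catch, fixed on the rack: dark steel block 90 mm long (y) with a hood reaching over the bar's tip, top 46 mm above the table; hood x -15..45 mm, its underside 42 mm above the table. Origin: on the base, rack x 118, y -132, z 8; axes as the rack's. Under the hood is a stiffly sprung round nose, out of sight, set anywhere along an arc about the keeper's hinge.
- keeper_lobe: The bar tip's round lobe on the closing side, radius 8 mm, origin at its centre, 205 mm along the bar, 9 mm towards closing. Its twin is 9 mm to the other side; shut, the nose sits between them, pressing lightly. A 4 to 8 N pull at the handle in the opening direction makes this lobe bear on the nose; the bar gives under 2 mm at the handle and springs back; past about 12 N it jumps out.
Mind the look-alikes: they are no part of the job. Leave any orange or yellow look-alike of the slat_a alone.

How it is judged:
On the way, in this order (a step that is already met when the one before it is completed fails the run):
1. the batten that stuck out is home within 4 mm of the end stop, with the keeper still open (more than 0.5 rad) (y of each of slat_a, slat_b, slat_c in the frame of rack above 0.001 m and value of joint keeper above 0.5 rad), for 0.2 s.
2. the keeper has been let go and rests in its catch, the catch's nose pressing on it with more than 1 N (contact force between keeper and catch above 1 N and value of joint keeper below 0.25 rad and contact force between the fingers and keeper below 0.1 N), for 0.2 s.
3. the fingers tug the shut keeper in the opening direction, so that the lobe on its closing side bears on the catch with more than 4.5 N (contact force between keeper_lobe and catch above 4.5 N and contact force between the fingers and keeper above 1.5 N and value of joint keeper below 0.25 rad), for 0.15 s.
At the end, for the whole second after the job is handed in: The keeper bar rests still in its catch (the nose presses on it with more than 1 N, angle below 0.25 rad), released; all three battens lie flat in their lanes (origins below 12 mm) within 5 mm of the end stop, at rest (contact force between keeper and catch above 1 N and value of joint keeper below 0.25 rad and velocity of joint keeper between -0.05 and 0.05 rad/s and y of each of slat_a, slat_b, slat_c in the frame of rack above 0 m and height (world z) of each of slat_a, slat_b, slat_c below 0.012 m and linear speed of each of slat_a, slat_b, slat_c below 0.02 m/s); the robot touches nothing.
It fails at once if the tin, brush or cup is moved more than 30 mm (distance of any of tin, brush, cup from where it was at the start of the episode above 0.03 m).
It also fails if it takes over 67 s, if anything falls off the work surface, if the arm or the gripper's body presses on something with over 40 N, if the wrist force passes 120 N, or if a joint passes its speed limit or range.

### The arm

A 6-joint arm with a two-finger parallel gripper is mounted at the origin on the work surface. World frame = base frame: x ahead of the robot, y to its left, z up, the work surface at z = 0. Lengths are in m, angles in rad, forces in N, time in s.
With the tool pointing down it reaches from about 0.375 to 0.925 m from the base axis. Payload 5.7 kg.
Tool frame: the origin (TCP) lies midway between the tips of the shut fingers; the grasp point (between the pads) lies 19 mm behind it (r.pinch_z is the distance from the TCP to the grasp point, in m); z points along the fingers, y is the direction in which the jaws open and shut (so a half turn about z gives the same grasp; the last joint's range is limited). The gripper opens to 88 mm and grips with 3 to 60 N. Pads are 20 mm wide; open, the fingers measure 115 mm over their backs; the gripper's body (75 mm by 178 mm) begins 61 mm behind the grasp point.
Start: joints at [1.142, 0.359, 1.51, -0, 1.272, -0.115], TCP at [0.185, 0.571, 0.223] pointing down, gripper open.
Joint ranges: [-2.97, 2.97], [-1.01, 2.36], [0.21, 2.38], [-0.96, 4.11], [0.2, 2.71], [-2.98, 2.98]. Speed limits (rad/s): [2.39, 2.39, 3.14, 3.14, 3.14, 3.14].

### API

Orientations are given as a unit quaternion [w, x, y, z].
In Python, from station import telemetry, capture, calibration, sign_off, models, r gives the robot as it stands.
- The arm moves only by the shell command python3 -m creep 'ROWS' [FORCE]. ROWS is a JSON object of lists of equal length, an entry for each row: "slide": the shift along the world's x, y, z in cm, a list of three; "twist": the turn about the world's z in degrees; "jaw": the gripper's target within -1 to 1 (fully open at 1, half-way at 0, shut at -1). In form: {"slide": [[tx, ty, tz], ...], "twist": [twist, ...], "jaw": [jaw, ...]}. A call has 1 to 5 rows; each row is the pose to reach, as a shift and turn from the pose commanded when the call began; what a row does not reach only later rows make up. A row lasts 1/10 s, in which the tool goes at most 50 mm and 8.59 degrees, less where a joint would pass 70% of its speed; a pose out of reach is approached as far as the arm can. A call with a gripper value outside its range is refused whole. The fingers move at their own pace and stop on an object; FORCE is the grip in N (left out, the last holds). Time passes only in rows, so rows that repeat a pose let the fingers close. It gives the time, the measured TCP pose, the force and the opening at its end, in the units of the state.
- telemetry.get_obs(): the state, without advancing time (a new reading comes with each control period).
- capture(name): name is "side" or "top" or "wrist"; returns the picture (420x560x3 uint8, red, green, blue); there is no depth.
- calibration(name): a dict with "intrinsics" (3x3 intrinsics, pixels), "k1" (the pictures are not rectified: a ray, as slopes to the right and down, at radius r is drawn at 1 + k1 r^2 times it, then the intrinsics apply), "pose" (4x4, takes a point from camera to world coordinates). Camera axes: x right, y up, looking along -z (the intrinsics and any distortion apply to the point x, -y, -z); pixel columns grow to the right and rows downward; lengths in m; the calibration is good to about 2 mm. A picture is of the moment at which its call begins: read the wrist's pose just before it. calibration takes no time and is no camera call; for the wrist camera it gives the pose at the moment of the call.
- sign_off(): hands the job in, once; it reports no verdict.
Trained networks look in the newest picture that a camera, given by its name, has taken for a name from the list of things; names that differ only in an ending like _2 or _b are one class to them, and where a whole thing is asked for, a point or a joint stands for the part that bears it (a point fixed in the world has none). Each returns a list of dicts, best first, with "confidence" (0 to 1); they miss things now and then, are a little off and sometimes report something else, mostly with a low value. They report only what shows in the picture. A call takes as long as a camera call. They do not tell look-alikes from the thing itself.
- models.look_for(camera, query): "uv" ([column, row] in pixels, amid what is visible of it).
The state is a dict: "time_s": time; "joint_positions": joint angles; "qd": joint speeds; "effort": joint torques, N m; "tool_pos": TCP position; "ee_rot": TCP orientation; "ft_force": force on the tool from outside, world axes, zero at the start; "moment": the same for the moment, N m; "grip_width": finger opening in m.
Only numpy, scipy, OpenCV 4.12 (cv2) and the standard library are available. Lean on these libraries where they do the work, as an engineer would, in place of code of your own. Each camera call takes 0.05 s, during which the arm holds its last target.

## Working session

There is one attempt and no reset: what is moved stays moved. The work goes in short steps, Python scripts to look and compute and a shell command to move; the robot and the scene stay as the last step left them, time stands still between calls to the robot, and variables do not carry over. Pictures are saved under pics/ and viewed, and the job is handed in when it is done.

```bash
ls; mkdir -p pics; python3 - <<'E'
from station import telemetry, capture, calibration, models, r
import cv2
o=telemetry.get_obs();print(o)
for n in ("top","side","wrist"):
    p=capture(n);cv2.imwrite(f"pics/{n}0.png",cv2.cvtColor(p,cv2.COLOR_RGB2BGR));print(n,calibration(n))
print(r.pinch_z)
E
```

```text
pics
{'time_s': 0.0, 'joint_positions': array([ 1.14185039e+00,  3.59423341e-01,  1.51141840e+00,  5.36639582e-06,
        1.27249450e+00, -1.15128442e-01]), 'qd': array([ 0.00246189, -0.00173677,  0.00251287, -0.00126925,  0.0004569 ,
        0.00069592]), 'effort': array([-1.09248307e-03, -5.15379918e+01, -2.70725477e+01,  6.73618005e-02,
        3.50373716e-02, -1.47958108e-04]), 'tool_pos': array([0.18495201, 0.5700675 , 0.22186355]), 'ee_rot': array([-2.36715259e-04,  1.56266403e-01,  9.87714560e-01, -8.39043457e-04]), 'ft_force': array([ 0.40512098, -0.1688116 , -0.10016148]), 'moment': array([-0.01854163, -0.05276233, -0.03984447]), 'grip_width': 0.08757600022898421}
top {'intrinsics': array([[421.61910044,   0.        , 283.94671023],
       [  0.        , 421.61910044, 210.57090005],
       [  0.        ,   0.        ,   1.        ]]), 'k1': -0.10198551488607209, 'pose': array([[-0.06973255,  0.97565659, -0.20792207,  0.2161758 ],
       [-0.99756401, -0.06858696,  0.01272286, -0.00324581],
       [-0.0018476 ,  0.20830277,  0.97806265,  1.20907938],
       [ 0.        ,  0.
[... 451 characters left out ...]
0308e-01,  7.27704432e-01,
         9.31554905e-01],
       [ 0.00000000e+00,  0.00000000e+00,  0.00000000e+00,
         1.00000000e+00]])}
wrist {'intrinsics': array([[365.80207241,   0.        , 281.51722699],
       [  0.        , 365.80207241, 209.64344123],
       [  0.        ,   0.        ,   1.        ]]), 'k1': -0.03582660464503955, 'pose': array([[ 3.07855299e-01, -9.12162183e-01, -2.70527757e-01,
         1.11070169e-01],
       [ 9.51433190e-01,  2.95149876e-01,  8.75296280e-02,
         5.94965865e-01],
       [ 5.01726075e-06, -2.84335546e-01,  9.58724829e-01,
         3.82803917e-01],
       [ 0.00000000e+00,  0.00000000e+00,  0.00000000e+00,
         1.00000000e+00]])}
0.0187
```

View pics/top0.png

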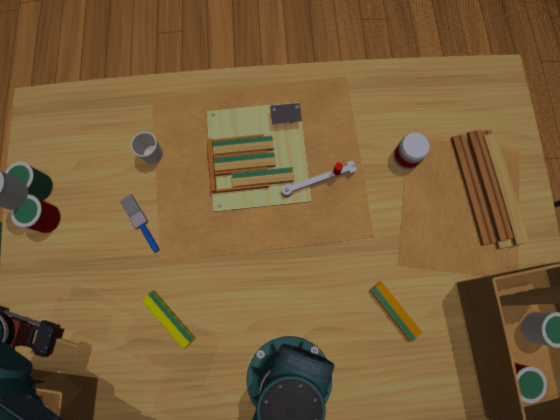

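View pics/side0.png

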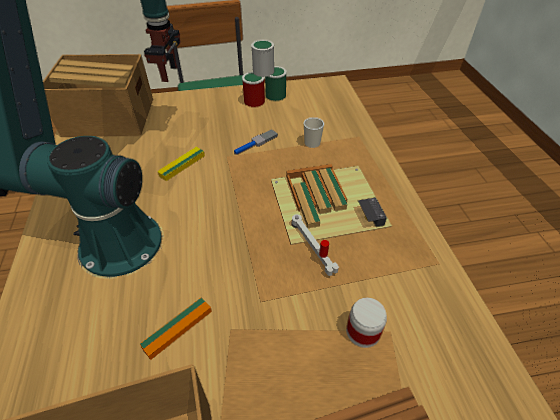

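View pics/wrist0.png

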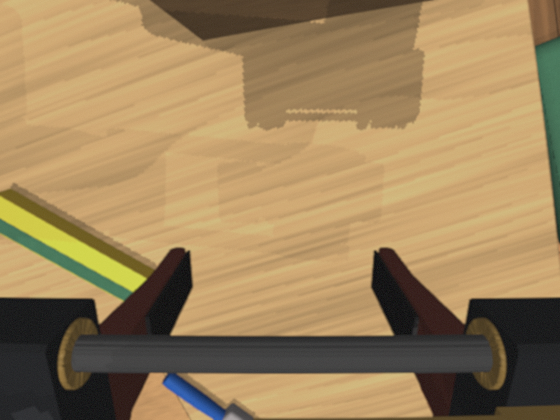

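```bash
python3 - <<'E'
import cv2
p=cv2.imread("pics/top0.png");c=p[90:220,195:375];cv2.imwrite("pics/top0z.png",cv2.resize(c,None,fx=4.4,fy=4.4,interpolation=cv2.INTER_CUBIC))
p=cv2.imread("pics/side0.png");c=p[155:285,260:400];cv2.imwrite("pics/side0z.png",cv2.resize(c,None,fx=4.5,fy=4.5,interpolation=cv2.INTER_CUBIC))
E
```

```text
(no output)
```

View pics/top0z.png

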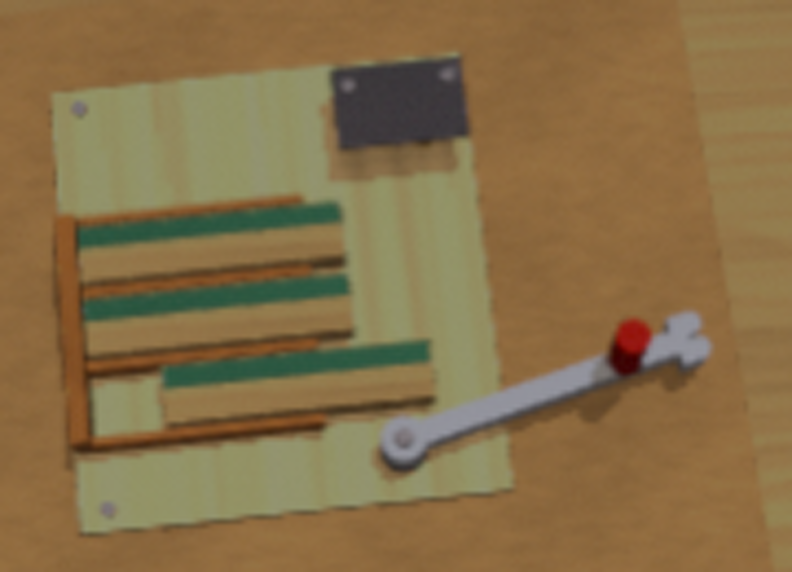

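View pics/side0z.png

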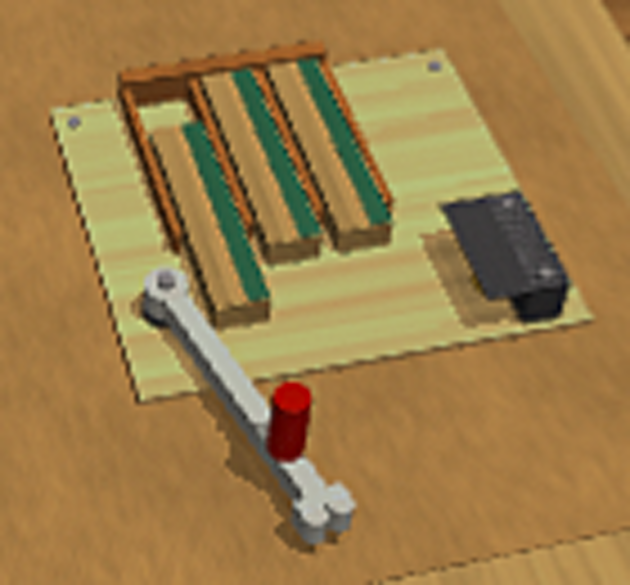

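```bash
cat > h.py <<'E'
import numpy as np, cv2
from scipy.optimize import least_squares
def proj(P,c):
    K,k1,T=np.array(c['intrinsics']),c['k1'],np.array(c['pose'])
    p=(np.atleast_2d(P)-T[:3,3])@T[:3,:3]
    s=np.c_[p[:,0]/-p[:,2],-p[:,1]/-p[:,2]]
    s=s*(1+k1*(s**2).sum(1,keepdims=True))
    return s*K[0,0]+K[:2,2]
def ray(uv,c,z):
    K,k1,T=np.array(c['intrinsics']),c['k1'],np.array(c['pose'])
    u=(np.array(uv)-K[:2,2])/K[0,0]; s=u.copy()
    for _ in range(20): s=u/(1+k1*(s@s))
    d=T[:3,:3]@np.array([s[0],-s[1],-1]); o=T[:3,3]
    return o+d*(z-o[2])/d[2]
def rack2w(p,q):
    x,y,a=q; p=np.atleast_2d(p).astype(float)
    return np.c_[x+np.cos(a)*p[:,0]-np.sin(a)*p[:,1], y+np.sin(a)*p[:,0]+np.cos(a)*p[:,1], p[:,2]]
def w2rack(p,q):
    x,y,a=q; d=np.array(p[:2])-[x,y]
    return np.array([np.cos(a)*d[0]+np.sin(a)*d[1], -np.sin(a)*d[0]+np.cos(a)*d[1]])
E
cat > fit.py <<'E'
from h import *
from station import calibration, telemetry
ct,cs=calibration('top'),calibration('side')
zt=lambda a:(np.array(a)+.5)/4.4-.5+[195,90]
zs=lambda a:(np.array(a)+.5)/4.5-.5+[260,155]
C=np.array([[-135,110,8],[185,110,8],[-135,-180,8],[163,-87,46],[103,-87,46],[103,-177,46]])/1e3
ut=zt([[82,533],[52,92],[512,489],[331,70],[340,150],[467,136]])
C2=np.array([[-135,110,8],[185,110,8],[185,-180,8],[-135,-180,8]])/1e3
us=zs([[52,110],[443,48],[592,318],[138,403]])
def f(q,w=0): return np.r_[(proj(rack2w(C,q),ct)-ut).ravel(),(proj(rack2w(C2,q),cs)-us).ravel()]
s=least_squares(f,[.55,.1,0],loss='soft_l1');q=s.x
print(q);print(f(q).round(1).reshape(-1,2))
np.save('q.npy',q)
hin=rack2w([[-.1,-.11,.027]],q)[0];print('hinge',hin)
print('hinge px top',proj([[hin[0],hin[1],.037]],ct),zt([403,438]))
# keeper: handle top seen
def hp(th): 
    return rack2w([[-.1+.155*np.cos(th),-.11-.155*np.sin(th),.09]],q)[0]
uh=zt([632,333]);ush=zs([292,395])
g=lambda t:np.r_[(proj(hp(t[0]),ct)-uh).ravel(),(proj(hp(t[0]),cs)-ush).ravel()]
k=least_squares(g,[1.4]);print('theta',k.x,g(k.x),hp(k.x[0]))
# slat ends (top z .032)
for e in ([[163,385]],[[430,341],[436,388]],[[343,204],[346,248]],[[350,276],[354,322]]):
    for a in e: print('slat',w2rack(ray(zt(a),ct,.032),q))
for a in ([[216,325],[268,300]]):print('slat s',w2rack(ray(zs(a),cs,.032),q))
E
python3 fit.py
```

```text
[0.62317965 0.08290044 0.0337889 ]
[[-0.4  0.3]
 [-0.1  0.1]
 [ 0.6  0.3]
 [-0.1 -0.4]
 [-0.2 -0.2]
 [ 1.1  0.1]
 [-0.6 -0.3]
 [ 0.1  0.1]
 [ 0.3 -0. ]
 [ 0.3 -0.9]]
hinge [ 0.5269528  -0.03041502  0.027     ]
hinge px top [[286.59035012 189.36978415]] [286.20454545 189.15909091]
theta [1.31383929] [ 0.47486618  0.20419836  0.38796121 -0.06074694] [ 0.57138617 -0.17890972  0.09      ]
slat [-0.04527925  0.0449766 ]
slat [-0.03353414 -0.13391952]
slat [-0.0662488 -0.1343537]
slat [ 0.06919571 -0.08588944]
slat [ 0.03750559 -0.08483041]
slat [ 0.01740378 -0.08555545]
slat [-0.01509634 -0.08503096]
slat s [-0.07527277 -0.1490189 ]
slat s [-0.03512668 -0.13532596]
```

```bash
python3 - <<'E'
from h import *
q=np.load('q.npy')
for p in [(-.052,-.165),(-.052,-.0985)]: print(rack2w([[*p,.022]],q))
E
python3 -m creep '{"slide": [[2.5,-4,0],[5,-8,0],[7.5,-12,0],[10,-16,0],[12.5,-20,0]], "twist":[4,8,12,16,20], "jaw":[-1,-1,-1,-1,-1]}' 20
python3 -m creep '{"slide": [[2.5,-4,0],[5,-8,0],[7.5,-12,0],[10,-16,0],[12.5,-20,0]], "twist":[0,0,0,0,0], "jaw":[-1,-1,-1,-1,-1]}'
```

```text
[[ 0.57678344 -0.08376207  0.022     ]]
[[ 0.5745369  -0.01730002  0.022     ]]
time_s: 0.65
tool_pos: [0.3106, 0.369, 0.2225]
ee_rot: [-0.0, -0.019, 1.0, -0.0]
ft_force: [0.3, 0.1, 0.2]
grip_width: 0.0511
time_s: 1.15
tool_pos: [0.4357, 0.1689, 0.2226]
ee_rot: [0.0, -0.018, 1.0, 0.0]
ft_force: [0.7, 0.8, 0.9]
grip_width: 0.0112
```

```bash

python3 -m creep '{"slide": [[2.5,-4,0],[5,-8,0],[7.5,-12,0],[10,-16,0],[12.5,-20,0]], "twist":[0,0,0,0,0], "jaw":[-1,-1,-1,-1,-1]}'
python3 -m creep '{"slide": [[1.6,-5,0],[1.6,-5.3,-4],[1.6,-5.3,-8],[1.6,-5.3,-12],[1.6,-5.3,-14]], "twist":[0,0,0,0,0], "jaw":[-1,-1,-1,-1,-1]}'
python3 - <<'E'
from station import *
import cv2
p=capture("top");cv2.imwrite("pics/top1.png",cv2.resize(cv2.cvtColor(p,cv2.COLOR_RGB2BGR)[90:220,195:375],None,fx=4.4,fy=4.4,interpolation=cv2.INTER_CUBIC))
p=capture("wrist");cv2.imwrite("pics/wrist1.png",cv2.cvtColor(p,cv2.COLOR_RGB2BGR))
E
```

```text
time_s: 1.65
tool_pos: [0.5608, -0.0312, 0.2225]
ee_rot: [-0.0, -0.017, 1.0, 0.0]
ft_force: [0.2, 1.7, -0.2]
grip_width: 0.0003
time_s: 2.15
tool_pos: [0.5737, -0.0821, 0.0791]
ee_rot: [-0.003, -0.017, 1.0, 0.001]
ft_force: [-0.5, 1.1, 0.0]
grip_width: 0.0005
```

View pics/top1.png

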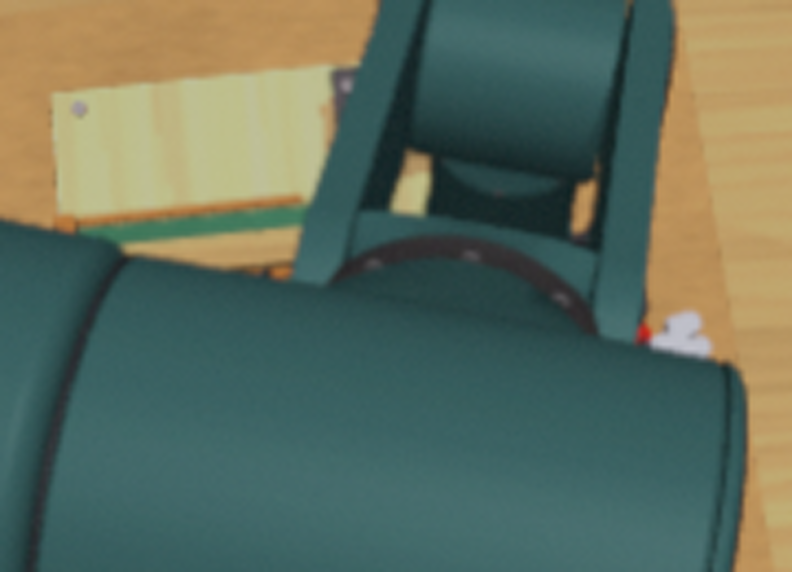

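View pics/wrist1.png

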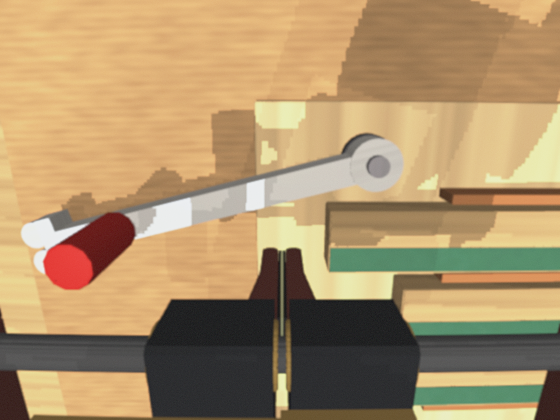

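```bash

python3 -m creep '{"slide": [[0,0,-3],[0,0,-5],[0,0,-5.8],[0,0,-5.8],[0,0,-5.8]], "twist":[0,0,0,0,0], "jaw":[-1,-1,-1,-1,-1]}'
python3 - <<'E'
from station import *
from h import *
q=np.load('q.npy');o=telemetry.get_obs();print(w2rack(o['tool_pos'],q),o['tool_pos'])
p=capture("wrist");cv2.imwrite("pics/wrist2.png",cv2.cvtColor(p,cv2.COLOR_RGB2BGR))
E
```

```text
time_s: 2.75
tool_pos: [0.5772, -0.0825, 0.0259]
ee_rot: [0.001, -0.018, 1.0, -0.0]
ft_force: [0.2, 0.2, 0.2]
grip_width: 0.0006
[-0.05155453 -0.16378518] [ 0.57718762 -0.08253289  0.02586162]
```

View pics/wrist2.png

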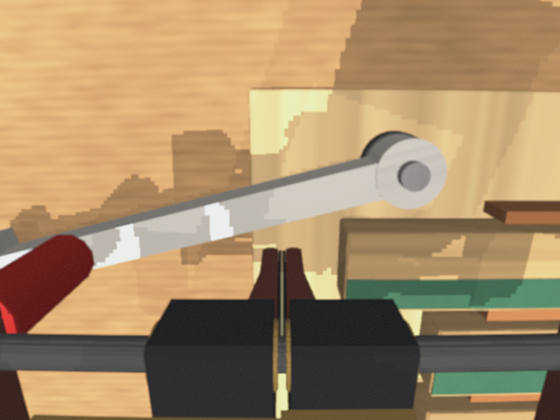

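```bash

python3 -m creep '{"slide": [[0,0.5,-0.3],[0,1,-0.4],[-0.05,1.5,-0.4],[-0.07,2,-0.4],[-0.08,2.5,-0.4]], "twist":[0,0,0,0,0], "jaw":[-1,-1,-1,-1,-1]}'
python3 -m creep '{"slide": [[0,0.5,0],[-0.03,1,0],[-0.05,1.5,0],[-0.07,2,0],[-0.08,2.3,0]], "twist":[0,0,0,0,0], "jaw":[-1,-1,-1,-1,-1]}'
python3 - <<'E'
from station import *
from h import *
q=np.load('q.npy');o=telemetry.get_obs();print(w2rack(o['tool_pos'],q),o['tool_pos'])
p=capture("wrist");cv2.imwrite("pics/wrist3.png",cv2.cvtColor(p,cv2.COLOR_RGB2BGR))
E
```

```text
time_s: 3.3
tool_pos: [0.5755, -0.0569, 0.0207]
ee_rot: [0.0, -0.018, 1.0, -0.0]
ft_force: [1.0, -1.1, 0.7]
grip_width: 0.0005
time_s: 3.8
tool_pos: [0.5747, -0.0339, 0.0207]
ee_rot: [0.0, -0.018, 1.0, -0.0]
ft_force: [-0.3, -1.6, 1.5]
grip_width: 0.0004
[-0.05241732 -0.11510597] [ 0.57468081 -0.03391062  0.02070996]
```

View pics/wrist3.png

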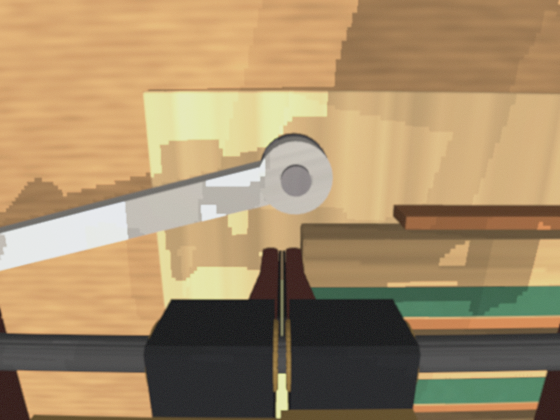

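```bash

python3 -m creep '{"slide": [[0,0.3,0],[0,0.6,0],[-0.03,0.9,0],[-0.04,1.2,0],[-0.05,1.4,0]], "twist":[0,0,0,0,0], "jaw":[-1,-1,-1,-1,-1]}'
python3 -m creep '{"slide": [[0,0.1,0],[0,0.2,0],[0,0.3,0]], "twist":[0,0,0], "jaw":[-1,-1,-1]}'

```

```text
time_s: 4.35
tool_pos: [0.574, -0.0201, 0.0206]
ee_rot: [-0.0, -0.018, 1.0, -0.0]
ft_force: [-0.5, -1.3, 1.1]
grip_width: 0.0007
time_s: 4.65
tool_pos: [0.5741, -0.0173, 0.0206]
ee_rot: [-0.0, -0.018, 1.0, -0.0]
ft_force: [-0.0, -1.3, 0.8]
grip_width: 0.0004
```

```bash

python3 -m creep '{"slide": [[0,0.1,0],[0,0.2,0],[0,0.2,0]], "twist":[0,0,0], "jaw":[-1,-1,-1]}'

```

```text
time_s: 4.95
tool_pos: [0.5741, -0.0152, 0.0206]
ee_rot: [-0.0, -0.018, 1.0, 0.0]
ft_force: [-0.4, 0.6, 0.4]
grip_width: 0.0004
```

```bash

python3 -m creep '{"slide": [[0,0.1,0],[0,0.2,0]], "twist":[0,0], "jaw":[-1,-1]}'
python3 - <<'E'
from station import *
from h import *
q=np.load('q.npy');o=telemetry.get_obs();print(w2rack(o['tool_pos'],q),o['tool_pos'],o['ft_force'])
p=capture("wrist");cv2.imwrite("pics/wrist4.png",cv2.cvtColor(p,cv2.COLOR_RGB2BGR))
E
```

```text
time_s: 5.15
tool_pos: [0.5741, -0.0133, 0.0206]
ee_rot: [-0.0, -0.018, 1.0, -0.0]
ft_force: [0.4, -1.0, 0.6]
grip_width: 0.0007
[-0.05234398 -0.09449012] [ 0.57405766 -0.01330406  0.02058853] [ 0.39927837 -1.02540886  0.60840578]
```

View pics/wrist4.png

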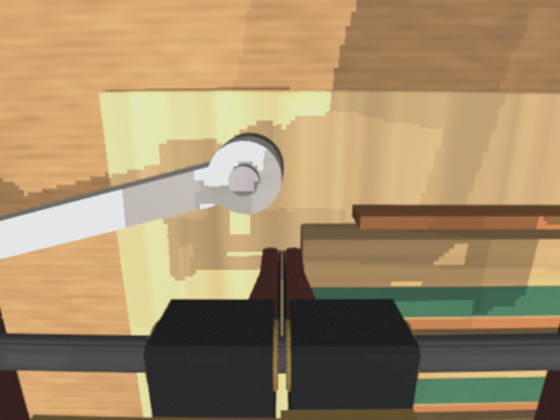

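```bash

python3 -m creep '{"slide": [[0,0.1,0],[0,0.1,0]], "twist":[0,0], "jaw":[-1,-1]}'
python3 -m creep '{"slide": [[0,0.1,0],[0,0.1,0]], "twist":[0,0], "jaw":[-1,-1]}'

```

```text
time_s: 5.4
tool_pos: [0.574, -0.0126, 0.0206]
ee_rot: [-0.0, -0.018, 1.0, -0.0]
ft_force: [1.0, -2.5, -0.2]
grip_width: 0.0003
time_s: 5.6
tool_pos: [0.5742, -0.0126, 0.0207]
ee_rot: [0.0, -0.018, 1.0, -0.001]
ft_force: [-0.5, -6.8, 0.2]
grip_width: 0.0007
```

```bash

python3 -m creep '{"slide": [[0,0.1,0],[0,0.1,0]], "twist":[0,0], "jaw":[-1,-1]}'
python3 -m creep '{"slide": [[0,-0.6,0],[0.03,-2,0],[0.05,-3,0],[0.05,-3,2],[0.05,-3,4]], "twist":[0,0,0,0,0], "jaw":[-1,-1,-1,-1,-1]}'
python3 -m creep '{"slide": [[0,0,4],[0,0,8],[0,0,10],[0,0,10]], "twist":[-8,-16,-24,-32], "jaw":[-1,-1,-1,-1]}'
python3 - <<'E'
from station import *
from h import *
p=capture("wrist");cv2.imwrite("pics/wrist5.png",cv2.cvtColor(p,cv2.COLOR_RGB2BGR))
q=np.load('q.npy');o=telemetry.get_obs()
th=1.314
h=rack2w([[-.1+.155*np.cos(th),-.11-.155*np.sin(th),.09]],q)[0]
c=calibration('wrist')
print(o['tool_pos'],h,proj(h,c))
print(proj(rack2w([[-.052+s,-.085,.032] for s in(-.02,.02)],q),c))
print(proj(rack2w([[s,-.085,.032] for s in(-.02,.02)],q),c))
E
```

```text
time_s: 5.8
tool_pos: [0.5745, -0.0125, 0.0207]
ee_rot: [0.0, -0.018, 1.0, -0.002]
ft_force: [-0.8, -10.3, 0.2]
grip_width: 0.0002
time_s: 6.3
tool_pos: [0.5739, -0.0411, 0.0604]
ee_rot: [-0.001, -0.017, 1.0, 0.0]
ft_force: [-0.6, 0.1, 0.7]
grip_width: 0.0005
time_s: 6.7
tool_pos: [0.5771, -0.0413, 0.1644]
ee_rot: [0.003, 0.262, 0.965, 0.0]
ft_force: [0.5, -0.3, 0.3]
grip_width: 0.0003
[ 0.57600756 -0.04108766  0.16280132] [ 0.57136231 -0.17891686  0.09      ] [[114.79372448 307.93402293]]
[[305.47814313 153.83379775]
 [330.92448379 194.83471776]]
[[338.22866424 206.62556457]
 [361.51913506 244.28809289]]
```

View pics/wrist5.png

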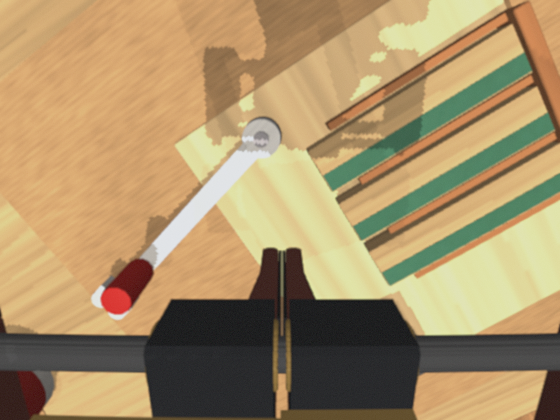

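```bash
python3 - <<'E'
from station import *
from h import *
c=calibration('wrist');q=np.load('q.npy')
p=ray([117,300],c,.09);print(p,w2rack(p,q)); hh=ray([262,136],c,.037);print('hinge',w2rack(hh,q),hh)
d=w2rack(p,q)-[-.1,-.11];print(np.hypot(*d),np.arctan2(-d[1],d[0]))
for u in ([308,150],[333,190],[338,201],[359,240],[367,247],[388,285]):print(w2rack(ray(u,c,.032),q))
for th in (1.31,1.2,1.1,1.0,.9,.8,.7,.6,.5,.4,.35,.3,.25,.2,.15,.1,.05): print(th,rack2w([[-.1+.155*np.cos(th),-.11-.155*np.sin(th),0]],q)[0].round(4)[:2], 'jawheading',round(90-np.degrees(th-q[2]),1))
E
```

```text
[ 0.56699373 -0.17336319  0.09      ] [-0.06481106 -0.25421926]
hinge [-0.10260988 -0.10595294] [ 0.52420769 -0.02645843  0.037     ]
0.14845018508467517 1.3314763182894813
[-0.07351373 -0.08171875]
[-0.03460818 -0.08149452]
[-0.02429916 -0.08272922]
[ 0.01536996 -0.08490653]
[ 0.02476825 -0.08223391]
[ 0.06713508 -0.0839638 ]
1.31 [ 0.572  -0.1787] jawheading 16.9
1.2 [ 0.588  -0.1729] jawheading 23.2
1.1 [ 0.6019 -0.1661] jawheading 28.9
1.0 [ 0.6151 -0.1579] jawheading 34.6
0.9 [ 0.6273 -0.1485] jawheading 40.4
0.8 [ 0.6386 -0.1379] jawheading 46.1
0.7 [ 0.6488 -0.1262] jawheading 51.8
0.6 [ 0.6578 -0.1136] jawheading 57.6
0.5 [ 0.6654 -0.1001] jawheading 63.3
0.4 [ 0.6717 -0.0859] jawheading 69.0
0.35 [ 0.6743 -0.0786] jawheading 71.9
0.3 [ 0.6765 -0.0712] jawheading 74.7
0.25 [ 0.6783 -0.0637] jawheading 77.6
0.2 [ 0.6798 -0.0561] jawheading 80.5
0.15 [ 0.6809 -0.0484] jawheading 83.3
0.1 [ 0.6816 -0.0407] jawheading 86.2
0.05 [ 0.6819 -0.0329] jawheading 89.1
```

```bash

python3 -m creep '{"slide": [[0.1,-3,0],[0.2,-6,0],[0.3,-9,0],[0.4,-12,0],[0.5,-13.4,0]], "twist":[-8,-16,-24,-32,-40], "jaw":[0.136,0.136,0.136,0.136,0.136]}'
python3 -m creep '{"slide": [[0,0,0],[0,0,0],[0,0,0]], "twist":[-2,-2,-2], "jaw":[0.136,0.136,0.136]}'
python3 - <<'E'
from station import *
from h import *
p=capture("wrist");cv2.imwrite("pics/wrist6.png",cv2.cvtColor(p,cv2.COLOR_RGB2BGR))
c=calibration('wrist');q=np.load('q.npy');o=telemetry.get_obs()
h=rack2w([[-.1+.155*np.cos(1.314),-.11-.155*np.sin(1.314),.09]],q)[0]
print(o['tool_pos'],o['ee_rot'],o['grip_width'],proj(h,c))
E
```

```text
time_s: 7.25
tool_pos: [0.5791, -0.1771, 0.16]
ee_rot: [-0.0, 0.575, 0.818, -0.0]
ft_force: [-0.2, -0.1, 0.8]
grip_width: 0.037
time_s: 7.55
tool_pos: [0.5791, -0.1744, 0.1601]
ee_rot: [-0.001, 0.587, 0.81, -0.0]
ft_force: [0.5, 0.6, -0.0]
grip_width: 0.0496
[ 0.57919026 -0.1741233   0.16019522] [-5.24516207e-04  5.86725847e-01  8.09785466e-01 -6.81736358e-05] 0.0500813688698787 [[267.26224373 227.38045658]]
```

View pics/wrist6.png

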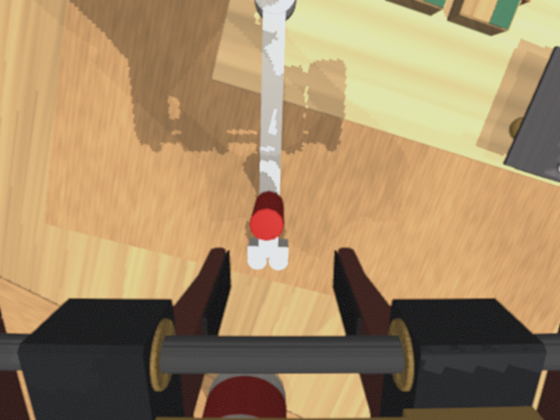

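```bash

python3 -m creep '{"slide": [[0,0,-4],[0,0,-8],[0,0,-10.5],[0,0,-11.5],[0,0,-11.5]], "twist":[0,0,0,0,0], "jaw":[0.136,0.136,0.136,0.136,0.136]}'
python3 - <<'E'
from station import *
from h import *
p=capture("wrist");cv2.imwrite("pics/wrist7.png",cv2.cvtColor(p,cv2.COLOR_RGB2BGR))
o=telemetry.get_obs();print(o['tool_pos'],o['ft_force'])
E
```

```text
time_s: 8.1
tool_pos: [0.5787, -0.1736, 0.0444]
ee_rot: [-0.001, 0.587, 0.81, -0.0]
ft_force: [0.2, 0.7, -0.5]
grip_width: 0.0498
[ 0.57968966 -0.17406743  0.04571539] [ 0.52889344 -0.18102785 -0.35632015]
```

View pics/wrist7.png

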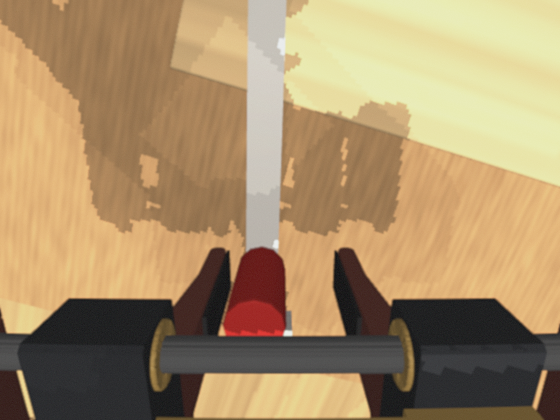

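```bash
cat > wp.py <<'E'
from h import *
q=np.load('q.npy')
def tcp(th,off=.013):
    p=rack2w([[-.1+.155*np.cos(th),-.11-.155*np.sin(th),0]],q)[0][:2]
    a=np.pi/2-th+q[2]
    return p+off*np.array([np.cos(a),np.sin(a)]), np.degrees(a)
E
python3 - <<'E'
from wp import *
p0=np.array([.5795,-.1741]);a0=18.0
for th in [1.3,1.2,1.1,1.,.9,.8,.7,.6,.5,.45,.4,.35]:
    p,a=tcp(th);print(th,((p-p0)*100).round(2),round(a-a0,1))
    if th in(.9,.5):p0,a0=p,a;print()
E
```

```text
1.3 [ 0.63 -0.03] -0.5
1.2 [2.04 0.63] 5.2
1.1 [3.38 1.43] 10.9
1.0 [4.63 2.36] 16.6
0.9 [5.78 3.4 ] 22.4

0.8 [1.04 1.16] 5.7
0.7 [1.96 2.41] 11.5
0.6 [2.75 3.75] 17.2
0.5 [3.4  5.16] 22.9

0.45 [0.27 0.73] 2.9
0.4 [0.51 1.47] 5.7
0.35 [0.71 2.22] 8.6
```

```bash

python3 -m creep '{"slide": [[0.6,0,0],[2.0,0.6,0],[3.4,1.4,0],[4.6,2.4,0],[5.8,3.4,0]], "twist":[0,5.2,10.9,16.6,22.4], "jaw":[0.136,0.136,0.136,0.136,0.136]}'
python3 -m creep '{"slide": [[0.5,0.6,0],[1.0,1.2,0],[1.5,1.8,0],[2.0,2.4,0],[2.0,2.4,0]], "twist":[3,5.7,8.6,11.5,11.5], "jaw":[0.136,0.136,0.136,0.136,0.136]}'
python3 - <<'E'
from station import *
from h import *
p=capture("wrist");cv2.imwrite("pics/wrist8.png",cv2.cvtColor(p,cv2.COLOR_RGB2BGR))
o=telemetry.get_obs();print(o['tool_pos'],o['ft_force'])
E
```

```text
time_s: 8.65
tool_pos: [0.6394, -0.1405, 0.0476]
ee_rot: [0.001, 0.417, 0.909, -0.0]
ft_force: [-0.6, -0.3, 0.3]
grip_width: 0.0501
time_s: 9.15
tool_pos: [0.6598, -0.116, 0.0475]
ee_rot: [0.002, 0.325, 0.946, 0.0]
ft_force: [-0.0, 0.0, 0.3]
grip_width: 0.05
[ 0.65930157 -0.11632672  0.04728357] [-0.99219746  0.31447848 -0.27638249]
```

View pics/wrist8.png

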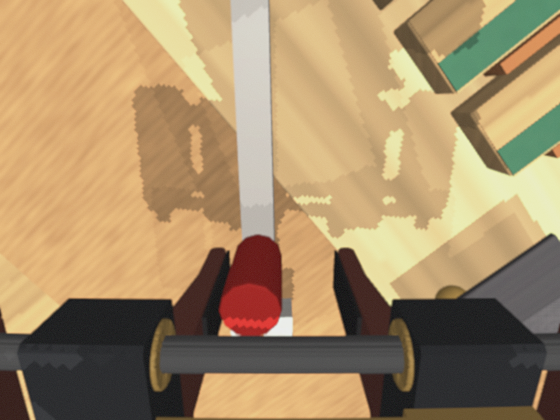

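```bash
python3 - <<'E'
from wp import *
p0,a0=tcp(.7)
for th in [.65,.6,.55,.5,.45,.4,.36,.33,.3,.29,.28,.27,.26,.25,.2]:
    p,a=tcp(th);print(th,((p-p0)*100).round(2),round(a-a0,1))
    if th in(.45,.3):p0,a0=p,a;print(p)
E
```

```text
0.65 [0.41 0.66] 2.9
0.6 [0.79 1.34] 5.7
0.55 [1.13 2.04] 8.6
0.5 [1.44 2.75] 11.5
0.45 [1.71 3.48] 14.3
[ 0.67397591 -0.08119104]
0.4 [0.24 0.74] 2.9
0.36 [0.4  1.34] 5.2
0.33 [0.5 1.8] 6.9
0.3 [0.59 2.25] 8.6
[ 0.67991287 -0.05865002]
0.29 [0.03 0.15] 0.6
0.28 [0.05 0.31] 1.1
0.27 [0.08 0.46] 1.7
0.26 [0.1  0.61] 2.3
0.25 [0.12 0.77] 2.9
0.2 [0.21 1.54] 5.7
```

```bash

python3 -m creep '{"slide": [[0.3,0.7,0],[0.7,1.3,0],[1.0,2.0,0],[1.3,2.7,0],[1.6,3.5,0]], "twist":[2.9,5.7,8.6,11.5,14.3], "jaw":[0.136,0.136,0.136,0.136,0.136]}'
python3 -m creep '{"slide": [[0.2,0.7,0],[0.4,1.3,0],[0.5,1.8,0],[0.6,2.2,0],[0.6,2.2,0]], "twist":[2.9,5.2,6.9,8.6,8.6], "jaw":[0.136,0.136,0.136,0.136,0.136]}'
python3 - <<'E'
from station import *
from h import *
p=capture("wrist");cv2.imwrite("pics/wrist9.png",cv2.cvtColor(p,cv2.COLOR_RGB2BGR))
o=telemetry.get_obs();print(o['tool_pos'],o['ft_force'])
E
```

```text
time_s: 9.7
tool_pos: [0.6745, -0.0821, 0.0467]
ee_rot: [0.001, 0.206, 0.979, -0.0]
ft_force: [0.7, -1.0, -0.1]
grip_width: 0.0501
time_s: 10.2
tool_pos: [0.6798, -0.059, 0.046]
ee_rot: [0.0, 0.132, 0.991, 0.0]
ft_force: [0.1, -0.3, -0.3]
grip_width: 0.0499
[ 0.67963216 -0.05921922  0.04582709] [ 0.67558328 -0.06582303 -0.32843788]
```

View pics/wrist9.png

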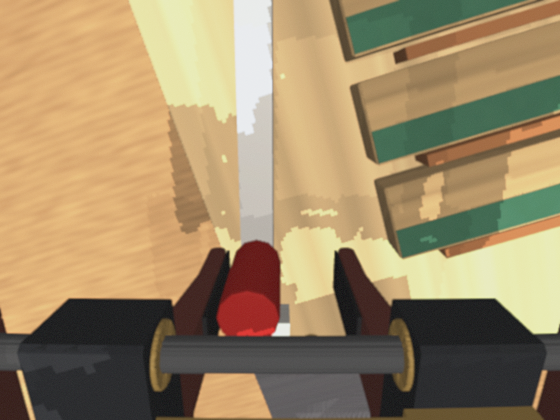

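```bash

python3 -m creep '{"slide": [[0.02,0.1,0],[0.04,0.2,0],[0.06,0.3,0]], "twist":[0.4,0.8,1.1], "jaw":[0.136,0.136,0.136]}'
python3 -m creep '{"slide": [[0.02,0.1,0],[0.02,0.1,0]], "twist":[0.4,0.4], "jaw":[0.136,0.136]}'
python3 -m creep '{"slide": [[0.02,0.1,0],[0.02,0.1,0]], "twist":[0.4,0.4], "jaw":[0.136,0.136]}'

```

```text
time_s: 10.55
tool_pos: [0.6801, -0.0565, 0.0456]
ee_rot: [-0.0, 0.123, 0.992, -0.0]
ft_force: [-0.6, -0.8, -0.4]
grip_width: 0.0503
time_s: 10.75
tool_pos: [0.6803, -0.0552, 0.0456]
ee_rot: [-0.0, 0.119, 0.993, -0.0]
ft_force: [-0.7, -0.4, 0.5]
grip_width: 0.05
time_s: 10.95
tool_pos: [0.6806, -0.0542, 0.0456]
ee_rot: [-0.0, 0.115, 0.993, -0.0]
ft_force: [0.1, 0.4, 0.1]
grip_width: 0.0498
```

```bash

python3 -m creep '{"slide": [[0.02,0.1,0],[0.02,0.1,0]], "twist":[0.4,0.4], "jaw":[0.136,0.136]}'
python3 -m creep '{"slide": [[0.02,0.1,0],[0.02,0.1,0]], "twist":[0.4,0.4], "jaw":[0.136,0.136]}'

```

```text
time_s: 11.15
tool_pos: [0.6808, -0.0532, 0.0456]
ee_rot: [-0.0, 0.112, 0.994, -0.0]
ft_force: [-0.1, -0.1, -0.6]
grip_width: 0.0496
time_s: 11.35
tool_pos: [0.681, -0.0522, 0.0456]
ee_rot: [-0.0, 0.109, 0.994, 0.0]
ft_force: [-0.4, -0.9, 1.4]
grip_width: 0.0499
```

```bash

python3 -m creep '{"slide": [[0.02,0.1,0],[0.02,0.1,0]], "twist":[0.4,0.4], "jaw":[0.136,0.136]}'
python3 -m creep '{"slide": [[0.02,0.1,0],[0.02,0.1,0]], "twist":[0.4,0.4], "jaw":[0.136,0.136]}'

```

```text
time_s: 11.55
tool_pos: [0.6812, -0.0513, 0.0456]
ee_rot: [-0.0, 0.105, 0.994, -0.0]
ft_force: [0.8, -0.6, 0.3]
grip_width: 0.0501
time_s: 11.75
tool_pos: [0.6812, -0.0507, 0.0456]
ee_rot: [-0.0, 0.102, 0.995, -0.0]
ft_force: [-0.8, -2.5, 0.4]
grip_width: 0.0499
```

```bash

python3 -m creep '{"slide": [[0.02,0.1,0],[0.02,0.1,0]], "twist":[0.4,0.4], "jaw":[0.136,0.136]}'

```

```text
time_s: 11.95
tool_pos: [0.6812, -0.0499, 0.0456]
ee_rot: [-0.0, 0.098, 0.995, -0.0]
ft_force: [-2.2, -5.1, 1.6]
grip_width: 0.0498
```

```bash

python3 -m creep '{"slide": [[0.02,0.1,0],[0.02,0.1,0]], "twist":[0.4,0.4], "jaw":[0.136,0.136]}'

```

```text
time_s: 12.15
tool_pos: [0.6812, -0.0492, 0.0456]
ee_rot: [-0.0, 0.095, 0.996, -0.001]
ft_force: [-3.0, -5.7, 0.2]
grip_width: 0.0496
```

```bash

python3 -m creep '{"slide": [[0.02,0.1,0],[0.02,0.1,0]], "twist":[0.4,0.4], "jaw":[0.136,0.136]}'

```

```text
time_s: 12.35
tool_pos: [0.6813, -0.0484, 0.0456]
ee_rot: [-0.001, 0.091, 0.996, -0.001]
ft_force: [-3.5, -6.3, 1.7]
grip_width: 0.05
```

```bash

python3 -m creep '{"slide": [[0.02,0.1,0],[0.02,0.1,0]], "twist":[0.4,0.4], "jaw":[0.136,0.136]}'

```

```text
time_s: 12.55
tool_pos: [0.6813, -0.0474, 0.0455]
ee_rot: [-0.001, 0.088, 0.996, -0.001]
ft_force: [-4.0, -6.9, 2.2]
grip_width: 0.0503
```

```bash

python3 -m creep '{"slide": [[0.02,0.1,0],[0.02,0.1,0]], "twist":[0.4,0.4], "jaw":[0.136,0.136]}'

```

```text
time_s: 12.75
tool_pos: [0.6815, -0.046, 0.0456]
ee_rot: [-0.001, 0.084, 0.996, -0.001]
ft_force: [-3.7, -4.1, 2.4]
grip_width: 0.0501
```

```bash

python3 -m creep '{"slide": [[0.02,0.1,0],[0.02,0.1,0]], "twist":[0.4,0.4], "jaw":[0.136,0.136]}'

```

```text
time_s: 12.95
tool_pos: [0.6827, -0.0439, 0.0456]
ee_rot: [0.0, 0.081, 0.997, 0.0]
ft_force: [0.5, 0.3, 0.0]
grip_width: 0.0498
```

```bash

python3 - <<'E'
from station import *
from h import *
p=capture("wrist");cv2.imwrite("pics/wrist10.png",cv2.cvtColor(p,cv2.COLOR_RGB2BGR))
o=telemetry.get_obs();print(o['tool_pos'],o['ft_force'])
E
```

```text
[ 0.68312083 -0.04376766  0.04570746] [ 0.49199156  1.28680208 -0.38222666]
```

View pics/wrist10.png

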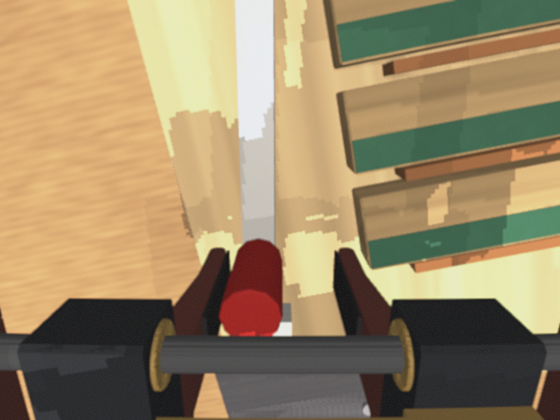

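```bash

python3 -m creep '{"slide": [[-0.06,-0.3,0],[-0.12,-0.7,0],[-0.15,-0.9,0],[-0.15,-0.9,0],[-0.15,-0.9,0]], "twist":[0,0,0,0,0], "jaw":[0.136,0.136,0.136,0.136,0.136]}'
python3 - <<'E'
from station import *
from wp import *
p=capture("wrist");cv2.imwrite("pics/wrist11.png",cv2.cvtColor(p,cv2.COLOR_RGB2BGR))
c=calibration('wrist')
o=telemetry.get_obs();print(o['tool_pos'],o['ft_force'])
for th in (.14,.16,.18,.2,.22):
    h=np.r_[tcp(th,0)[0],.09];b=rack2w([[-.1+.08*np.cos(th),-.11-.08*np.sin(th),.037]],q)[0]
    print(th,proj(h,c),proj(b,c))
E
```

```text
time_s: 13.5
tool_pos: [0.6811, -0.0534, 0.0456]
ee_rot: [0.0, 0.081, 0.997, 0.0]
ft_force: [-0.6, -0.8, -0.9]
grip_width: 0.0497
[ 0.68113857 -0.05330275  0.04563192] [-0.18327593  0.20680749 -0.25399132]
0.14 [[297.02701782 320.24096066]] [[284.83831263 105.81177321]]
0.16 [[288.56626093 320.58318589]] [[281.26060566 105.97826898]]
0.18 [[280.1034624  320.77444774]] [[277.6809445  106.07148819]]
0.2 [[271.63941104 320.81479114]] [[274.10028019 106.09141847]]
0.22 [[263.17489476 320.70422597]] [[270.51956369 106.03805742]]
```

View pics/wrist11.png

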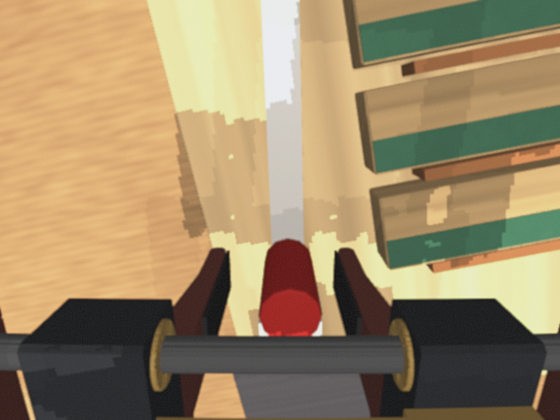

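```bash

python3 -m creep '{"slide": [[-0.05,-0.4,0],[-0.1,-0.7,0],[-0.12,-1.0,0],[-0.12,-1.0,0]], "twist":[0,0,0,0], "jaw":[0.136,0.136,0.136,0.136]}'
python3 -m creep '{"slide": [[-0.01,-0.1,0],[-0.01,-0.1,0]], "twist":[0,0], "jaw":[0.136,0.136]}'

```

```text
time_s: 13.95
tool_pos: [0.6798, -0.0633, 0.0456]
ee_rot: [-0.0, 0.081, 0.997, 0.0]
ft_force: [-0.2, 0.6, -0.1]
grip_width: 0.0496
time_s: 14.15
tool_pos: [0.6798, -0.0638, 0.0456]
ee_rot: [-0.0, 0.081, 0.997, 0.0]
ft_force: [0.5, 4.0, -0.4]
grip_width: 0.05
```

```bash

python3 -m creep '{"slide": [[-0.01,-0.1,0],[-0.01,-0.1,0]], "twist":[0,0], "jaw":[0.136,0.136]}'

```

```text
time_s: 14.35
tool_pos: [0.6798, -0.0645, 0.0456]
ee_rot: [-0.0, 0.081, 0.997, 0.0]
ft_force: [1.2, 4.9, -0.6]
grip_width: 0.0499
```

```bash

python3 -m creep '{"slide": [[-0.01,-0.1,0],[-0.01,-0.1,0]], "twist":[0,0], "jaw":[0.136,0.136]}'

```

```text
time_s: 14.55
tool_pos: [0.6797, -0.0652, 0.0456]
ee_rot: [-0.0, 0.081, 0.997, 0.001]
ft_force: [1.6, 6.6, 0.2]
grip_width: 0.05
```

```bash

python3 -m creep '{"slide": [[0,-0.03,0],[0,-0.03,0],[0,-0.03,0]], "twist":[0,0,0], "jaw":[0.136,0.136,0.136]}'

```

```text
time_s: 14.85
tool_pos: [0.6797, -0.0653, 0.0456]
ee_rot: [-0.0, 0.081, 0.997, 0.001]
ft_force: [0.4, 7.3, 1.0]
grip_width: 0.0496
```

```bash

python3 -m creep '{"slide": [[0,-0.02,0],[0,-0.02,0],[0,-0.02,0]], "twist":[0,0,0], "jaw":[0.136,0.136,0.136]}'
python3 -m creep '{"slide": [[0.02,0.2,0],[0.05,0.5,0],[0.1,0.9,0],[0.15,1.25,0],[0.15,1.25,0]], "twist":[0,0,0,0,0], "jaw":[0.136,0.136,0.136,0.136,0.136]}'
python3 - <<'E'
from station import *
from wp import *
p=capture("wrist");cv2.imwrite("pics/wrist12.png",cv2.cvtColor(p,cv2.COLOR_RGB2BGR))
o=telemetry.get_obs();print(o['tool_pos'],o['ft_force'])
E
```

```text
time_s: 15.15
tool_pos: [0.6797, -0.0654, 0.0456]
ee_rot: [-0.0, 0.081, 0.997, 0.001]
ft_force: [0.5, 7.2, 0.1]
grip_width: 0.0498
time_s: 15.65
tool_pos: [0.6812, -0.0541, 0.0456]
ee_rot: [0.0, 0.081, 0.997, -0.0]
ft_force: [-0.0, -0.6, 0.7]
grip_width: 0.0499
[ 0.68111525 -0.05432747  0.04560916] [-0.1343355   0.66791217 -0.292154  ]
```

View pics/wrist12.png

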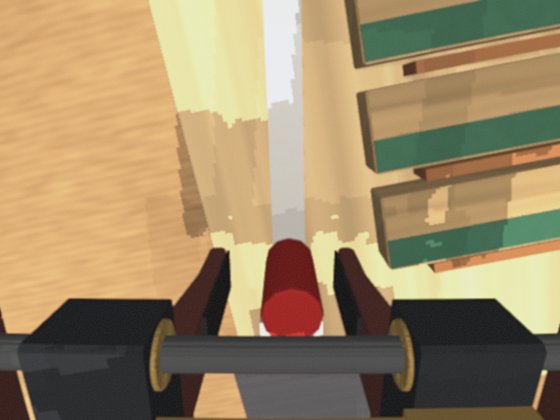

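```bash

python3 -m creep '{"slide": [[0,0,2],[0,0,5],[0,0,9],[0,0,13],[0,0,16]], "twist":[0,0,0,0,0], "jaw":[0.136,0.136,0.136,0.136,0.136]}'
python3 -m creep '{"slide": [[-3,4,0],[-6,8,0],[-9,12,0],[-12,16,0],[-15,20,0]], "twist":[0,0,0,0,0], "jaw":[0.136,0.136,0.136,0.136,0.136]}'
python3 -m creep '{"slide": [[-3,4,0],[-6,8,0],[-8,11,0],[-8,11,0],[-8,11,0]], "twist":[0,0,0,0,0], "jaw":[0.136,0.136,0.136,0.136,0.136]}'
python3 - <<'E'
from station import *
from wp import *
for n,s in (("top",np.s_[90:220,195:375]),("side",np.s_[155:285,260:400])):
    p=capture(n);cv2.imwrite(f"pics/{n}13.png",cv2.cvtColor(p,cv2.COLOR_RGB2BGR));cv2.imwrite(f"pics/{n}13z.png",cv2.resize(cv2.cvtColor(p,cv2.COLOR_RGB2BGR)[s],None,fx=4.4,fy=4.4,interpolation=cv2.INTER_CUBIC))
o=telemetry.get_obs();print(o['tool_pos'],o['ft_force'])
E
```

```text
time_s: 16.2
tool_pos: [0.6818, -0.0548, 0.2085]
ee_rot: [0.001, 0.081, 0.997, -0.0]
ft_force: [0.1, 0.2, 0.2]
grip_width: 0.0497
time_s: 16.7
tool_pos: [0.5298, 0.1466, 0.2058]
ee_rot: [0.0, 0.081, 0.997, -0.0]
ft_force: [-0.3, 0.8, -0.3]
grip_width: 0.05
time_s: 17.2
tool_pos: [0.4511, 0.2559, 0.2058]
ee_rot: [0.0, 0.08, 0.997, -0.0]
ft_force: [-0.2, 0.1, 0.0]
grip_width: 0.0501
[0.45200968 0.25489155 0.20575623] [0.53391066 0.26751164 0.61873788]
```

View pics/top13.png

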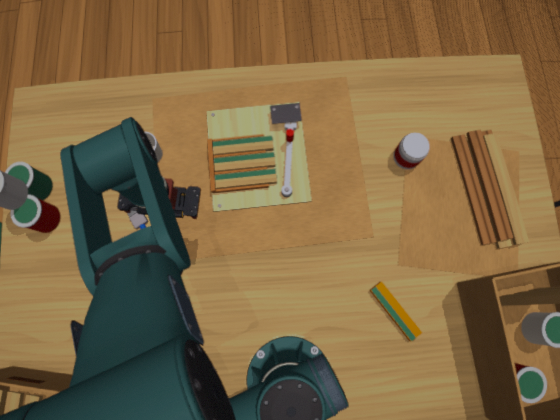

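View pics/side13z.png

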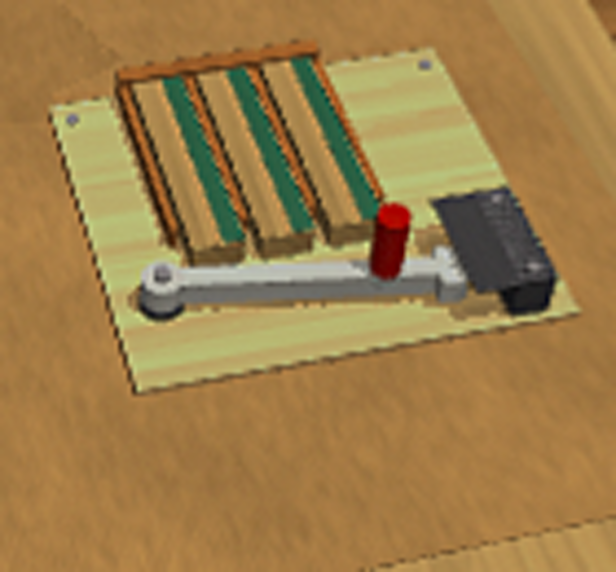

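View pics/top13z.png

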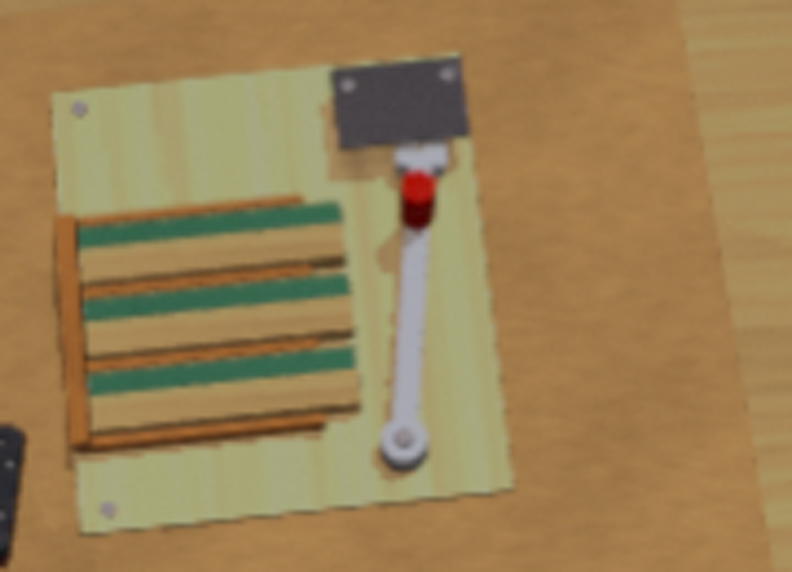

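```bash
python3 - <<'E'
from station import *
from wp import *
ct=calibration('top');zt=lambda a:(np.array(a)+.5)/4.4-.5+[195,90]
h=w2rack(ray(zt([418,184]),ct,.09),q)-[-.1,-.11];print('theta',np.arctan2(-h[1],h[0]),np.hypot(*h))
print([w2rack(ray(zt(a),ct,.032),q).round(4) for a in([354,347],[358,393])])
sign_off()
E
```

```text
theta 0.15852316904922026 0.15624050496224587
[array([-0.0324, -0.0833]), array([-0.0643, -0.0828])]
the job is handed in; nothing more can be done
```

I finished the job and handed it in at about 17 s of the 67 s limit. No verdict is reported, so the results below are my own readings.

- **Batten:** The one sticking out was in the lane nearest the hinge, about 49 mm out. I pushed it with the shut fingers until it stopped dead against the end stop at about 10 N. The keeper was still wide open, at about 1.31 rad. The top picture puts its end at rack y −83 mm. Nominal home is −85 mm, and the difference is within measuring error. The other two battens look unmoved.
- **Keeper:** I swung it shut with the open fingers around the handle, creeping 1 mm at a time at the end. Resistance rose to about 8 N (the brief said about 12 N), then fell to zero as the bar snapped in. I backed off so nothing touched it.
- **Tug:** I pulled in the opening direction and held about 7.3 N for roughly half a second. The bar gave about 2 mm at the fingertips, which includes the slack in the arm, and held.
- **After letting go:** The bar sat in the same place as before the tug, at 0.158 rad from the top picture. From the wrist picture it had read about 0.156 rad.

I could not measure the force of the catch on the lobe directly. From the 7.3 N at the handle it should be about 5.5 N or more, above the 4.5 N needed. In the last top picture the tin is where it began. The brush and cup are partly hidden by the arm there, but the tool passed well above them and felt no contact.

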